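Open the slide-cover paint case

TASK

Open the paint case: with a fingertip press the metal snap tab in the mixing tray all the way down, where it stays, and then push the released cover along its rails off the colour pans, until the pans are wholly uncovered and the cover lies flat over the mixing tray. Only press and push: do not lift or tip the cover, and do not disturb the other things on the table.

Things in the scene. Friction and masses are not known exactly. Their poses are not given: they have to be found in the camera images.
- case: Black open-topped paint case, fixed, 170 mm along its x by 249 mm along its y; origin: centre of its underside. Side walls (outer 8 mm each side) and end walls (6 mm, inner faces at y = +-118.5 mm) are 46 mm high. Inside each side wall a rail, top z = 36 mm, carries the cover, which slides along y. -y part: colour pans; +y part: white mixing tray, floor z = 34 mm, from y = -11.5 mm to the end wall
- pans (a point): Centre of the opening over the colour pans, at rail height (case frame x = 0, y = -61.5, z = 36 mm). The opening reaches from y = -111.5 to -11.5 mm. The cover starts centred here and slides to the case's +y, at most 125 mm, where it meets the +y end wall; the pans are wholly uncovered when it has gone 105 mm (cover origin at y = 43.5 mm in the case frame)
- cover: Loose grey plastic cover, a plate 150 mm along x, 110 mm along y, 6 mm thick, about 0.18 kg, with 2 mm play beside it; origin: centre of its underside, axes along the case's. Across the middle of its top stands a rib, 80 mm long along x, y = -7 to +7 mm, rising from z = 6 to 26 mm: push its -y face. At the start its +y edge is 1.5 mm from the tab, which blocks it until pressed in
- tab_top (a point): Centre of the top of the aluminium snap tab, a block 40 mm along the case's x by 44 mm along its y, in the mixing tray just beyond the cover's +y edge (case frame x = 0, y = 17 mm). Up, it stands 12 mm above the tray floor (z = 46 mm); fully in, level with the floor. The cover's top is at z = 42 mm: press about 5 mm to the +y side of the centre to keep clear of it
- tab (a joint): How far the tab is pressed in, m: 0 up, 0.012 fully down against its stop. It moves straight down against about 4 N of friction and stays where it is left (starts between 0 and 0.003). The cover passes over it from about 0.0105
- mug: Loose white ceramic mug, 72 mm across, 85 mm high, beyond the case's +x side; origin: centre of its underside. Leave alone
- jar: Loose lidded paint jar, 54 mm across, 60 mm high, beyond the case's +x side; origin: centre of its underside. Leave alone
- dish: Loose white ceramic dish, 84 mm across, 14 mm high, beside the case's -y end; origin: centre of its underside. Leave alone
- brush: Loose brush with a wooden handle, 200 mm long, lying beside the case's -x side; origin: underside, at mid-length. Leave alone
- tin: Loose varnish tin, 80 mm across, 110 mm high, standing on the right (-y) of the table; origin: centre of its underside. Leave alone
- ladle: Loose painted wooden ladle with a mask face, lying dome up on the left (+y) of the table: dome 170 mm across and 78 mm high, handle reaching 230 mm from the dome's centre along its own x; origin: centre of the dome's underside. Leave alone
Not all that is in view belongs to the job. What is meant by the cover is not turquoise, and is the larger of those in its own colour.

How it is judged:
By the outcome, as a careful person would: the job done as asked, in the order asked, and still so for the second after the job is handed in, with the robot touching nothing.
It also fails if it takes over 40 s, if anything falls off the work surface, if the arm or the gripper's body presses on something with over 40 N, if the wrist force passes 120 N, or if a joint passes its speed limit or range.

ROBOT

A 6-joint arm with a two-finger parallel gripper is mounted at the origin on the work surface. World frame = base frame: x ahead of the robot, y to its left, z up, the work surface at z = 0. Lengths are in m, angles in rad, forces in N, time in s.
With the tool pointing down it reaches from about 0.35 to 0.85 m from the base axis. Payload 8.1 kg.
Tool frame: the origin (TCP) lies at the very end of the fingers, on their centre line; the grasp point (between the pads) lies 19 mm behind it; z points along the fingers, y is the line along which they close (so a half turn about z gives the same grasp; the last joint's range is limited). The gripper opens to 93 mm and grips with 3 to 60 N. Pads are 15 mm wide; open, the fingers measure 128 mm over their backs; the gripper's body (75 mm by 188 mm) begins 65 mm behind the grasp point.
Start: joints at [-1.332, 0.13, 1.488, -0, 1.523, -0.085], TCP at [0.191, -0.569, 0.219] pointing down, gripper open.
Joint ranges: [-2.96, 2.96], [-0.89, 2.26], [0.02, 2.5], [-1.34, 4.48], [0, 2.73], [-2.66, 2.66]. Speed limits (rad/s): [2.39, 2.39, 2.79, 3.14, 3.14, 3.14].

INTERFACE

Orientations are given as a unit quaternion [w, x, y, z].
In Python, from station import monitor, vision, hand_in gives the robot as it stands. The module is installed in compiled form; this text tells all that it offers.
- The arm moves only by the tool jog_arm, never from a script. Its argument "commands" is a list of rows, each an object with "fingers": the closure, from 0 (fully open) to 1 (shut); "offset": the shift along the tool's x, y, z in cm, a list of three; "twist": the turn about the tool's z in rad. In form: [{"fingers": fingers, "offset": [x, y, z], "twist": twist}, ...]. A call has 1 to 20 rows; each row shifts and turns the commanded pose from where the row before left it, along the tool's axes as they then stand; what a row does not reach is not made up. A row lasts 1/12 s, in which the tool goes at most 41.7 mm and 7.16 degrees, less where a joint would pass 70% of its speed; a pose out of reach is approached as far as the arm can. A call with a gripper value outside its range is refused whole. The fingers move at their own pace and stop on an object; "force" is the grip in N (left out, the last holds). Time passes only in rows, so rows that do not move let the fingers close. It gives the time, the measured TCP pose, the force, the opening and the grip force at its end, in the units of the state.
- monitor.read_state(): the state, without advancing time (a new reading comes with each control period).
- vision.camera(name): name is "scene" or "top"; returns the picture (384x512x3 uint8, red, green, blue); there is no depth.
- vision.calibration(name): a dict with "fovy" (degrees; the focal length in pixels is half the picture's height over the tangent of half this angle, whatever the lens; pixels are square), "cx", "cy" (the principal point, pixels), "k1" (the pictures are not rectified: a ray, as slopes to the right and down, at radius r is drawn at 1 + k1 r^2 times it, then the intrinsics apply), "origin" and "orientation" of the camera in the world. Camera axes: x right, y up, looking along -z (the intrinsics and any distortion apply to the point x, -y, -z); pixel columns grow to the right and rows downward; lengths in m; the calibration is good to about 2 mm. A picture is of the moment at which its call begins. calibration takes no time and is no camera call.
- hand_in(): hands the job in; it is judged then, once.
The state is a dict: "time_s": time; "joint_positions": joint angles; "joint_velocities": joint speeds; "effort": joint torques, N m; "tcp_pos": TCP position; "eef_rot": TCP orientation; "wrist_force": force on the tool from outside, world axes, zero at the start; "ft_torque": the same for the moment, N m; "finger_gap": finger opening in m; "finger_force": force on a finger pad.
Only numpy, scipy, OpenCV 4.12 (cv2) and the standard library are available. Lean on these libraries where they do the work, as an engineer would, in place of code of your own. Each camera call takes 0.05 s, during which the arm holds its last target. There are 200 camera calls.

## Working session

There is one attempt and no reset: what is moved stays moved. The work goes in short steps, Python scripts to look and compute and a tool call to move; the robot and the scene stay as the last step left them, time stands still between calls to the robot, and variables do not carry over. Pictures are saved under pics/ and viewed, at most 10 in all, crops included, and the job is handed in when it is done.

Besides the shell and the picture viewer there is one more tool, called by a JSON object that holds its "op" and its "data". jog_arm: Moves the arm, as the interface text tells. Its arguments: {"type":"object","properties":{"commands":{"type":"array"},"force":{"type":"number"}},"required":["commands"]}

```bash
mkdir -p pics
cat > h.py <<'E'
import numpy as np, cv2
from scipy.spatial.transform import Rotation as R
from station import monitor, vision, hand_in
def cal(n):
    c=vision.calibration(n); f=192/np.tan(np.radians(c['fovy'])/2)
    q=c['orientation']; M=R.from_quat([q[1],q[2],q[3],q[0]]).as_matrix()@np.diag([1,-1,-1])
    K=np.array([[f,0,c['cx']],[0,f,c['cy']],[0,0,1]]); D=np.array([c['k1'],0,0,0.])
    return K,D,M,np.array(c['origin'])
def back(n,uv,z):
    K,D,M,o=cal(n)
    p=cv2.undistortPoints(np.array(uv,float).reshape(-1,1,2),K,D).reshape(-1,2)
    d=np.c_[p,np.ones(len(p))]@M.T
    return o+d*((z-o[2])/d[:,2])[:,None]
def proj(n,X):
    K,D,M,o=cal(n)
    return cv2.projectPoints((np.array(X,float)-o)@M,np.zeros(3),np.zeros(3),K,D)[0].reshape(-1,2)
def save(n,name,crop=None,s=1):
    im=vision.camera(n)[:,:,::-1]
    if crop: im=im[crop[1]:crop[3],crop[0]:crop[2]]
    cv2.imwrite('pics/'+name,cv2.resize(im,None,fx=s,fy=s,interpolation=cv2.INTER_CUBIC))
E
python3 -c "
from h import *
save('top','t0.png',s=1.5);save('scene','s0.png',s=1.5)
for n in('top','scene'):print(vision.calibration(n))
print(monitor.read_state())"
```

```text
{'fovy': 52.95656969153362, 'cx': 260.5466429508129, 'cy': 196.50188610258513, 'k1': -0.03783924216605898, 'origin': array([ 0.475786  , -0.00373052,  1.18822081]), 'orientation': array([ 0.7098807 ,  0.03141994, -0.04454376, -0.70220939])}
{'fovy': 56.63205167034737, 'cx': 251.24388652542322, 'cy': 191.512321327187, 'k1': -0.05318571736946566, 'origin': array([1.54544497, 0.18573885, 0.70339623]), 'orientation': array([0.54787189, 0.3007552 , 0.37125375, 0.68669743])}
{'time_s': 0.1, 'joint_positions': array([-1.33240882e+00,  1.31075756e-01,  1.48919619e+00,  4.84202507e-05,
        1.52297750e+00, -8.54190908e-02]), 'joint_velocities': array([-0.00033825, -0.00143716, -0.00552409,  0.00076645,  0.00043817,
        0.00049151]), 'effort': array([ 7.41346703e-04, -5.61341286e+01, -4.93095374e+01,  7.69483019e-02,
        2.90859723e-02, -5.40877772e-05]), 'tcp_pos': array([ 0.19081213, -0.56830673,  0.21768407]), 'eef_rot': array([-8.27823481e-04,  9.86922116e-01,  1.61195690e-01, -3.91867910e-05]), 'wrist_force': array([ 0.19929471, -1.11790109,  0.32497195]), 'ft_torque': array([ 0.00745999, -0.02015599,  0.06817616]), 'finger_force': 0.0, 'finger_gap': 0.09312182979323164}
```

View pics/t0.png

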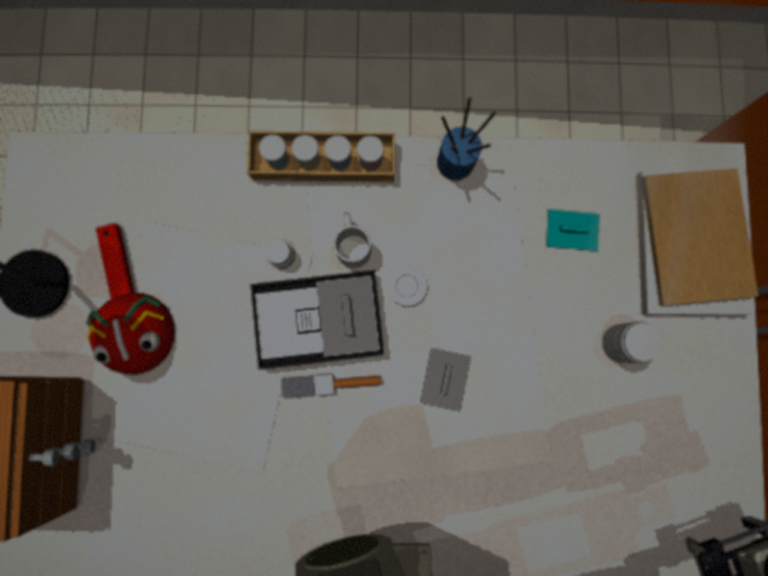

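View pics/s0.png

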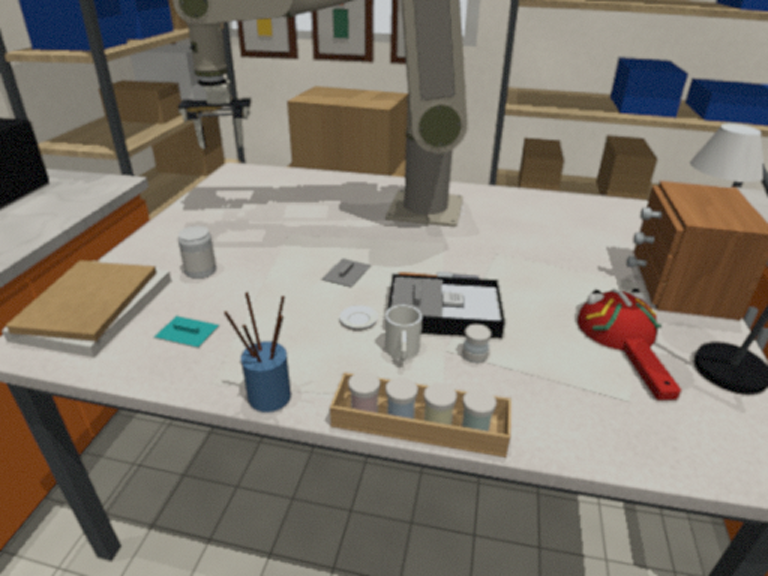

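Top view (1.5x pixels) shows three cover-like plates: grey in the case (350,316), a smaller loose grey one (446,379), and a turquoise one (573,230). The one in the case fits, being the larger grey one, with the tab at (308,320). I'll confirm it in an enlarged crop.

```bash
python3 -c "
from h import *
save('top','t1.png',(155,170,275,260),6)"
```

```text
(no output)
```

View pics/t1.png

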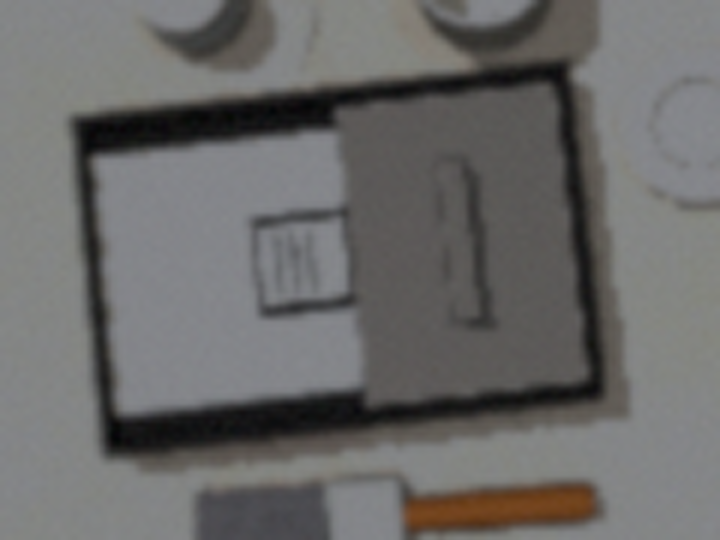

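The crop confirms the large grey cover with its rib, at crop (463,240), and the tab to its left at (305,262). Case corners are at about (75,120), (568,66), (603,395) and (108,452).

```bash
cat > fit.py <<'E'
from h import *
from scipy.optimize import least_squares
px=lambda l:(np.array(l,float)+.5)/6-.5+[155,170]
uv=px([(75,120),(568,66),(603,395),(108,452)])
loc=np.array([(85,124.5),(85,-124.5),(-85,-124.5),(-85,124.5)])/1000
def T(p,l): 
    c,s=np.cos(p[2]),np.sin(p[2]);l=np.array(l);return np.c_[l[:,:2]@np.array([[c,s],[-s,c]])+p[:2],l[:,2]]
L=np.c_[loc,[.046]*4]
r=least_squares(lambda p:(proj('top',T(p,L))-uv).ravel(),[.5,.1,0])
print(r.x,r.fun)
p=r.x
P=[(0,.017,.046),(0,.022,.046),(0,-.0615,.062),(0,-.0685,.062),(0,-.13,.062)]
print(T(p,P)); print((proj('top',T(p,P))-[155,170])*6, proj('scene',T(p,P)))
print('tab px',back('top',px([(255,217),(264,312)]),.046))
print('dish,mug,brush',back('top',np.array([(409,288),(352,245),(330,383)])/1.5,0.03))
E
python3 fit.py
```

```text
[0.55008095 0.12185441 0.12429401] [-0.49775894 -0.81001875  0.37389022 -1.04932566  0.95639013  0.81525564
 -0.82580966  0.95853206]
[[ 0.54797338  0.13872326  0.046     ]
 [ 0.54735351  0.14368469  0.046     ]
 [ 0.55770536  0.06082885  0.062     ]
 [ 0.55857318  0.05388285  0.062     ]
 [ 0.56619759 -0.0071427   0.062     ]]
[[301.95672974 258.19207526]
 [291.86581388 259.33033147]
 [458.37386075 237.96166841]
 [472.66166382 236.34826016]
 [598.00144316 222.1872    ]] [[301.83925952 196.99012864]
 [303.34967429 197.07798761]
 [278.4507187  191.59427333]
 [276.33853425 191.47295588]
 [257.85491111 190.41155006]]
tab px [[0.56931942 0.16369318 0.046     ]
 [0.52244973 0.15800359 0.046     ]]
dish,mug,brush [[ 0.61503481 -0.06121913  0.03      ]
 [ 0.70164113  0.05525982  0.03      ]
 [ 0.42361668  0.09413305  0.03      ]]
```

{"op": "jog_arm", "data": {"commands": [{"fingers": 1,"offset": [0,0,0],"twist": -0.115},{"fingers": 1,"offset": [0,0,0],"twist": -0.115},{"fingers": 1,"offset": [0,0,0],"twist": -0.115},{"fingers": 1,"offset": [0,0,0],"twist": -0.115},{"fingers": 1,"offset": [0,0,0],"twist": -0.115},{"fingers": 1,"offset": [0,0,0],"twist": -0.115},{"fingers": 1,"offset": [0,0,0],"twist": -0.115},{"fingers": 1,"offset": [0,0,0],"twist": -0.115},{"fingers": 1,"offset": [0,0,0],"twist": -0.115},{"fingers": 1,"offset": [0,0,0],"twist": -0.115},{"fingers": 1,"offset": [0,0,0],"twist": -0.115},{"fingers": 1,"offset": [0,0,0],"twist": -0.106},{"fingers": 1,"offset": [0,0,0],"twist": 0}]}}

```text
time_s: 1.23
tcp_pos: [0.1908, -0.5686, 0.2182]
eef_rot: [-0.0, 0.66, 0.751, 0.0]
wrist_force: [-0.3, 0.3, -1.4]
finger_gap: 0.0108
finger_force: 0.0
```

{"op": "jog_arm", "data": {"commands": [{"fingers": 1,"offset": [3.3,2.2,0],"twist": 0},{"fingers": 1,"offset": [3.3,2.2,0],"twist": 0},{"fingers": 1,"offset": [3.3,2.2,0],"twist": 0},{"fingers": 1,"offset": [3.3,2.2,0],"twist": 0},{"fingers": 1,"offset": [3.3,2.2,0],"twist": 0},{"fingers": 1,"offset": [3.3,2.2,0],"twist": 0},{"fingers": 1,"offset": [3.3,2.2,0],"twist": 0},{"fingers": 1,"offset": [3.3,2.2,0],"twist": 0},{"fingers": 1,"offset": [3.3,2.2,0],"twist": 0},{"fingers": 1,"offset": [3.3,2.2,0],"twist": 0},{"fingers": 1,"offset": [3.3,2.2,0],"twist": 0},{"fingers": 1,"offset": [3.3,2.2,0],"twist": 0},{"fingers": 1,"offset": [3.3,2.2,0],"twist": 0},{"fingers": 1,"offset": [3.3,2.2,0],"twist": 0},{"fingers": 1,"offset": [3.3,2.2,0],"twist": 0},{"fingers": 1,"offset": [3.3,2.2,0],"twist": 0},{"fingers": 1,"offset": [3.3,2.2,0],"twist": 0},{"fingers": 1,"offset": [3.3,2.2,0],"twist": 0},{"fingers": 1,"offset": [0,0,0],"twist": 0},{"fingers": 1,"offset": [0,0,0],"twist": 0}]}}

```text
time_s: 2.9
tcp_pos: [0.5104, 0.0715, 0.218]
eef_rot: [-0.0, 0.662, 0.75, -0.0]
wrist_force: [-0.8, 0.1, 0.3]
finger_gap: 0.0008
finger_force: 0.0
```

```bash
cat > rel.py <<'E'
from h import *
s=monitor.read_state();t=s['tcp_pos'];p=[.55008,.12185,.12429]
c,n=np.cos(p[2]),np.sin(p[2]);d=t[:2]-p[:2]
q=s['eef_rot'];M=R.from_quat([q[1],q[2],q[3],q[0]]).as_matrix()
print('t',s['time_s'],'tcp',t,'case xy mm',1e3*(c*d[0]+n*d[1]),1e3*(-n*d[0]+c*d[1]),'toolx ang',np.arctan2(M[1,0],M[0,0]),'tilt',M[:,2],'F',s['wrist_force'],s['finger_gap'])
E
python3 rel.py
```

```text
t 2.9 tcp [0.51042022 0.07149237 0.21797693] case xy mm -45.596688664726344 -45.052535293044336 toolx ang 1.69530456456326 tilt [-1.35530028e-03 -4.17374702e-05 -9.99999081e-01] F [-0.77630362  0.14953592  0.29863919] 0.0007678652902417818
```

{"op": "jog_arm", "data": {"commands": [{"fingers": 1,"offset": [3.35,2.28,0],"twist": 0},{"fingers": 1,"offset": [3.35,2.28,0],"twist": 0},{"fingers": 1,"offset": [0,0,3.5],"twist": 0},{"fingers": 1,"offset": [0,0,3.5],"twist": 0},{"fingers": 1,"offset": [0,0,3.5],"twist": 0},{"fingers": 1,"offset": [0,0,3.8],"twist": 0},{"fingers": 1,"offset": [0,0,0],"twist": 0},{"fingers": 1,"offset": [0,0,0],"twist": 0}]}}

```text
time_s: 3.57
tcp_pos: [0.545, 0.1401, 0.0738]
eef_rot: [-0.002, 0.663, 0.749, -0.002]
wrist_force: [0.1, -0.9, 1.3]
finger_gap: 0.0007
finger_force: 0.0
```

```bash
python3 rel.py; python3 -c "
from h import *
save('scene','s1.png',(220,100,360,240),4.2)"
```

```text
t 3.5667 tcp [0.54503387 0.14014599 0.07383201] case xy mm -2.739044772268432 18.780423113508206 toolx ang 1.6919855068005505 tilt [-0.00563132 -0.00120315 -0.99998342] F [ 0.05187132 -0.90542306  1.27474298] 0.0007482182424379188
```

View pics/s1.png

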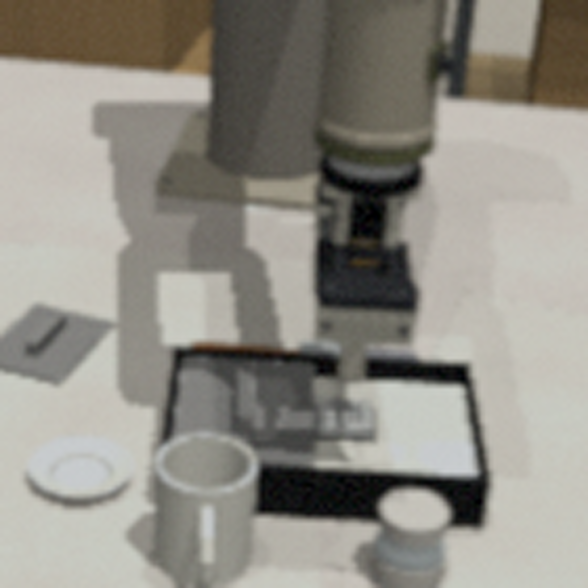

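The view shows the fingertips at (350,385), above the tab and clear of the cover. Now I'll nudge them and press slowly.

{"op": "jog_arm", "data": {"commands": [{"fingers": 1,"offset": [0.4,0.25,1.0],"twist": 0},{"fingers": 1,"offset": [0,0,1.0],"twist": 0},{"fingers": 1,"offset": [0,0,0.5],"twist": 0},{"fingers": 1,"offset": [0,0,0.3],"twist": 0},{"fingers": 1,"offset": [0,0,0.2],"twist": 0},{"fingers": 1,"offset": [0,0,0.2],"twist": 0},{"fingers": 1,"offset": [0,0,0.2],"twist": 0},{"fingers": 1,"offset": [0,0,0.2],"twist": 0},{"fingers": 1,"offset": [0,0,0],"twist": 0},{"fingers": 1,"offset": [0,0,0],"twist": 0}]}}

```text
time_s: 4.45
tcp_pos: [0.5496, 0.146, 0.0396]
eef_rot: [0.0, 0.662, 0.75, 0.0]
wrist_force: [-0.1, -0.1, -0.9]
finger_gap: 0.0005
finger_force: 0.0
```

```bash
python3 rel.py
```

```text
t 4.45 tcp [0.54959629 0.14601624 0.03961198] case xy mm 2.515920746564247 24.039787471141153 toolx ang 1.6947835467152808 tilt [ 5.41428963e-04  7.16645115e-05 -9.99999851e-01] F [-0.12790231 -0.11997074 -0.88418339] 0.0005395955650296902
```

{"op": "jog_arm", "data": {"commands": [{"fingers": 1,"offset": [0,-0.25,0],"twist": 0},{"fingers": 1,"offset": [0,0,0.15],"twist": 0},{"fingers": 1,"offset": [0,0,0.15],"twist": 0},{"fingers": 1,"offset": [0,0,0.15],"twist": 0}]}}

```text
time_s: 4.78
tcp_pos: [0.547, 0.1457, 0.0354]
eef_rot: [0.0, 0.662, 0.75, 0.0]
wrist_force: [-1.9, -0.0, 3.9]
finger_gap: 0.0008
finger_force: 2.0
```

{"op": "jog_arm", "data": {"commands": [{"fingers": 1,"offset": [0,0,0.1],"twist": 0},{"fingers": 1,"offset": [0,0,0],"twist": 0}]}}

```text
time_s: 4.95
tcp_pos: [0.547, 0.1457, 0.0343]
eef_rot: [0.0, 0.662, 0.75, 0.0]
wrist_force: [-2.7, -0.1, 5.7]
finger_gap: 0.0007
finger_force: 2.7
```

{"op": "jog_arm", "data": {"commands": [{"fingers": 1,"offset": [0,0,0.05],"twist": 0},{"fingers": 1,"offset": [0,0,0.05],"twist": 0},{"fingers": 1,"offset": [0,0,0],"twist": 0}]}}

```text
time_s: 5.2
tcp_pos: [0.547, 0.1457, 0.0343]
eef_rot: [0.0, 0.662, 0.75, -0.0]
wrist_force: [-7.5, -0.2, 13.2]
finger_gap: 0.0004
finger_force: 7.0
```

The tab bottomed: z held at 34.3 mm while the force rose to 13 N. Next I lift off and go behind the rib.

{"op": "jog_arm", "data": {"commands": [{"fingers": 1,"offset": [0,0,-1.0],"twist": 0},{"fingers": 1,"offset": [0,0,-3.0],"twist": 0},{"fingers": 1,"offset": [0,0,-3.0],"twist": 0},{"fingers": 0.6,"offset": [-4.0,0,0],"twist": 0},{"fingers": 0.6,"offset": [-4.0,0,0],"twist": 0},{"fingers": 0.6,"offset": [-4.0,0,0],"twist": 0},{"fingers": 0.6,"offset": [0,0,0],"twist": 0},{"fingers": 0.6,"offset": [0,0,0],"twist": 0},{"fingers": 0.6,"offset": [0,0,1.5],"twist": 0},{"fingers": 0.6,"offset": [0,0,1.5],"twist": 0},{"fingers": 0.6,"offset": [0,0,0],"twist": 0},{"fingers": 0.6,"offset": [0,0,0],"twist": 0}]}}

```text
time_s: 6.2
tcp_pos: [0.5605, 0.0277, 0.0721]
eef_rot: [-0.001, 0.662, 0.75, -0.001]
wrist_force: [0.2, -0.7, 0.5]
finger_gap: 0.0372
finger_force: 0.0
```

```bash
python3 rel.py; python3 -c "
from h import *
save('scene','s2.png',(220,100,360,240),4.2)"
```

```text
t 6.2 tcp [0.56054393 0.02774067 0.07212911] case xy mm -1.2835439668151938 -94.68057682820513 toolx ang 1.695866644567659 tilt [-2.71433060e-03  3.98465177e-04 -9.99996237e-01] F [ 0.22212017 -0.69436851  0.53141983] 0.037244971293175104
```

View pics/s2.png

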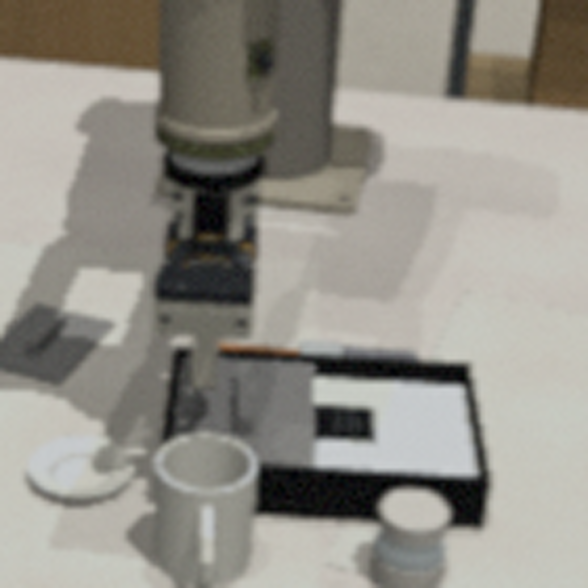

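The tab at (345,424) now sits sunken in the tray. The fingers are behind the rib at (235,405).

{"op": "jog_arm", "data": {"commands": [{"fingers": 0.6,"offset": [0,0,1.1],"twist": 0},{"fingers": 0.6,"offset": [0,0.1,1.0],"twist": 0},{"fingers": 0.6,"offset": [0,0,0],"twist": 0},{"fingers": 0.6,"offset": [0.5,0,0],"twist": 0},{"fingers": 0.6,"offset": [0.5,0,0],"twist": 0},{"fingers": 0.6,"offset": [0.4,0,0],"twist": 0},{"fingers": 0.6,"offset": [0.4,0,0],"twist": 0},{"fingers": 0.6,"offset": [0.4,0,0],"twist": 0},{"fingers": 0.6,"offset": [0.4,0,0],"twist": 0}]}}

```text
time_s: 7.0
tcp_pos: [0.5598, 0.0528, 0.0526]
eef_rot: [0.0, 0.662, 0.75, 0.0]
wrist_force: [0.4, -1.4, 1.4]
finger_gap: 0.037
finger_force: 0.8
```

```bash
python3 rel.py
```

```text
t 7.0 tcp [0.55978868 0.05284967 0.05258817] case xy mm 1.079802485216221 -69.67164702980102 toolx ang 1.694979339335291 tilt [ 8.09111664e-04 -3.34391525e-04 -9.99999617e-01] F [ 0.43719907 -1.42000328  1.39114735] 0.0369806667045916
```

{"op": "jog_arm", "data": {"commands": [{"fingers": 0.6,"offset": [0.6,0,0],"twist": 0},{"fingers": 0.6,"offset": [0.6,0,0],"twist": 0},{"fingers": 0.6,"offset": [0.6,0,0],"twist": 0},{"fingers": 0.6,"offset": [0.6,0,0],"twist": 0},{"fingers": 0.6,"offset": [0.6,0,0],"twist": 0}]}}

```text
time_s: 7.42
tcp_pos: [0.5557, 0.083, 0.0522]
eef_rot: [0.0, 0.662, 0.75, 0.0]
wrist_force: [0.2, 0.1, 1.0]
finger_gap: 0.0371
finger_force: 0.8
```

```bash
python3 rel.py; python3 -c "
from h import *
save('scene','s3.png',(220,100,360,240),4.2)"
```

```text
t 7.4167 tcp [0.55573011 0.08296601 0.05219478] case xy mm 0.786069672243055 -39.28448012340771 toolx ang 1.6948506341806133 tilt [ 7.50985260e-05  9.35956056e-06 -9.99999997e-01] F [0.24619726 0.13708577 1.04622718] 0.03708544866964629
```

View pics/s3.png

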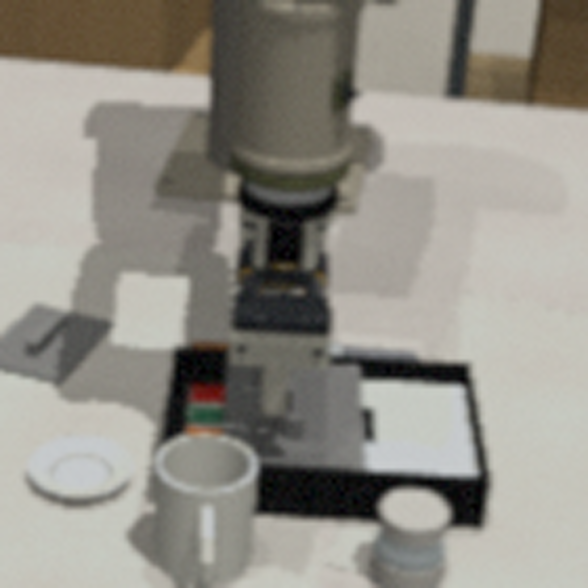

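The cover slides flat over the tab, with its leading edge at (365,420) and the pans appearing at (205,405). I'll continue the push.

{"op": "jog_arm", "data": {"commands": [{"fingers": 0.6,"offset": [0.6,0,0],"twist": 0},{"fingers": 0.6,"offset": [0.6,0,0],"twist": 0},{"fingers": 0.6,"offset": [0.6,0,0],"twist": 0},{"fingers": 0.6,"offset": [0.6,0,0],"twist": 0},{"fingers": 0.6,"offset": [0.6,0,0],"twist": 0},{"fingers": 0.6,"offset": [0.6,0,0],"twist": 0},{"fingers": 0.6,"offset": [0.6,0,0],"twist": 0},{"fingers": 0.6,"offset": [0.6,0,0],"twist": 0},{"fingers": 0.6,"offset": [0.6,0,0],"twist": 0},{"fingers": 0.6,"offset": [0.6,0,0],"twist": 0},{"fingers": 0.6,"offset": [0.6,0,0],"twist": 0},{"fingers": 0.6,"offset": [0.6,0,0],"twist": 0},{"fingers": 0.6,"offset": [0.4,0,0],"twist": 0},{"fingers": 0.6,"offset": [0.2,0,0],"twist": 0},{"fingers": 0.6,"offset": [0,0,0],"twist": 0}]}}

```text
time_s: 8.72
tcp_pos: [0.546, 0.1603, 0.0521]
eef_rot: [-0.0, 0.662, 0.75, 0.0]
wrist_force: [0.4, 0.5, 0.7]
finger_gap: 0.0372
finger_force: 0.0
```

```bash
python3 rel.py
```

```text
t 8.7167 tcp [0.54601921 0.16029866 0.0521149 ] case xy mm 0.7370199936121381 38.65547929085502 toolx ang 1.6953501632802555 tilt [-8.06347559e-05  2.31422300e-04 -9.99999970e-01] F [0.3755307  0.52133852 0.65037401] 0.03720970396361197
```

The cover should now be at about y = 53 mm, with 43.5 needed. I'll back off, lift clear and check.

{"op": "jog_arm", "data": {"commands": [{"fingers": 0.6,"offset": [-0.6,0,0],"twist": 0},{"fingers": 0.6,"offset": [-1.0,0,0],"twist": 0},{"fingers": 0.6,"offset": [0,0,-2.0],"twist": 0},{"fingers": 0.6,"offset": [0,0,-3.5],"twist": 0},{"fingers": 0.6,"offset": [0,0,-3.5],"twist": 0},{"fingers": 0.6,"offset": [0,0,-3.5],"twist": 0},{"fingers": 0.6,"offset": [0,0,-3.5],"twist": 0},{"fingers": 0.6,"offset": [-3.5,-2,0],"twist": 0},{"fingers": 0.6,"offset": [-3.5,-2,0],"twist": 0},{"fingers": 0.6,"offset": [-3.5,-2,0],"twist": 0},{"fingers": 0.6,"offset": [-3.5,-2,0],"twist": 0},{"fingers": 0.6,"offset": [-3.5,-2,0],"twist": 0},{"fingers": 0.6,"offset": [-3.5,-2,0],"twist": 0},{"fingers": 0.6,"offset": [-3.5,-2,0],"twist": 0},{"fingers": 0.6,"offset": [-3.5,-2,0],"twist": 0},{"fingers": 0.6,"offset": [-3.5,-2,0],"twist": 0},{"fingers": 0.6,"offset": [-3.5,-2,0],"twist": 0},{"fingers": 0.6,"offset": [0,0,0],"twist": 0}]}}

```text
time_s: 10.22
tcp_pos: [0.3894, -0.2348, 0.2124]
eef_rot: [0.001, 0.665, 0.747, -0.001]
wrist_force: [-0.1, 0.4, -0.7]
finger_gap: 0.0371
finger_force: 0.0
```

```bash
python3 -c "
from h import *
save('top','t2.png',(155,130,315,280),4)"
```

```text
(no output)
```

View pics/t2.png

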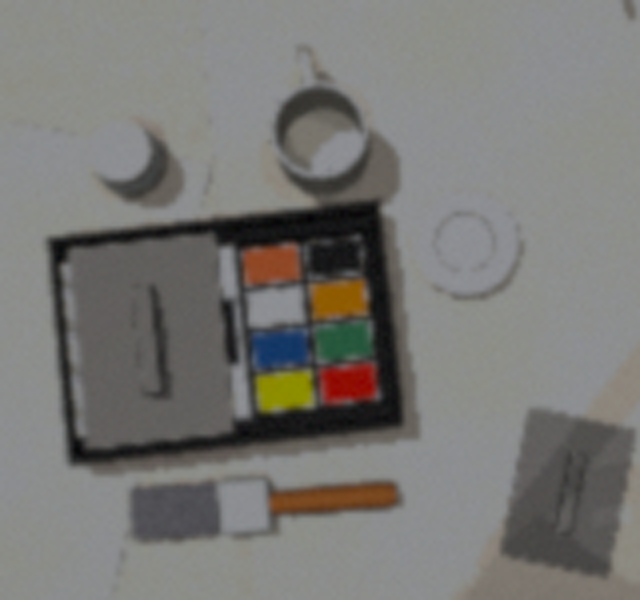

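All the pans are visible (245–375, 245–405). The cover lies flat over the tray (70–230), with a strip of tray between its edge and the pans, and the other things are where they were.

```bash
python3 -c "
from h import *
print(hand_in())"
```

```text
the job is handed in; nothing more can be done
None
```

I pressed the snap tab down to its stop, then pushed the cover about 9 mm (estimated) past the point where the pans are wholly uncovered. It lies flat over the mixing tray, nothing else appears moved in the last picture, and the job is handed in after about 10 s of arm time.

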